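Bring the jar round and lock the bottle carousel

ROBOT

A 6-joint arm with a two-finger parallel gripper is mounted at the origin on a cart in front of the work surface, level with it; the furniture and walls round the work are solid. World frame = base frame: x ahead of the robot, y to its left, z up, the work surface at z = 0. Lengths are in mm, angles in rad, forces in N, time in s.
With the tool pointing down it reaches from about 325 to 775 mm from the base axis. Payload 9.3 kg.
Tool frame: the origin (TCP) lies at the centre of the arm's flange, where the gripper is bolted on; the fingertips stand 173 mm ahead of it and the grasp point (between the pads) lies 155 mm ahead of it; z points along the fingers, y is the line along which they close (so a half turn about z gives the same grasp; the last joint's range is limited). The gripper opens to 85 mm and grips with 20 to 120 N. Pads are 22 mm wide; open, the fingers measure 114 mm over their backs; the gripper's body (76 mm by 85 mm) begins 54 mm behind the grasp point. The pads swing forward as they close: fully open they stand 13 mm farther back than shut.
Start: joints at [1.01, 0.259, 0.021, 1.334, 0, 1.418], TCP at [218.126, 504.894, 404.679] pointing down, gripper open.
Joint ranges: [-3.04, 3.04], [-0.91, 1.82], [-1.04, 1.36], [-1.92, 1.95], [-1.52, 1.45], [-3.14, 3.14]. Speed limits (rad/s): [2.22, 2.22, 2.79, 3.14, 3.14, 3.14].

INTERFACE

Orientations are given as a unit quaternion [x, y, z, w].
In Python, from plant import manip, optics, ticket, spotter gives the robot as it stands. The module is installed in compiled form; this text tells all that it offers.
- The arm moves only by the tool apply_moves, never from a script. Its argument "moves" is a list of rows, each an object with "slide": the shift along the world's x, y, z normalised to -1 to 1, where 1 is 25 cm, a list of three; "spin": the turn about the world's z normalised to -1 to 1, where 1 is 180 degrees; "gripper": the opening, from -1 (shut) to 1 (fully open). In form: [{"slide": [dx, dy, dz], "spin": spin, "gripper": gripper}, ...]. A call has 1 to 12 rows; each row is the pose to reach, as a shift and turn from the pose commanded when the call began, turning the shorter way round; what a row does not reach only later rows make up. A row lasts 1/12 s, in which the tool goes at most 41.7 mm and 7.16 degrees, less where a joint would pass 70% of its speed; a pose out of reach is approached as far as the arm can. A call with a number of a shift or a turn outside -1 to 1 is refused whole. A call with a gripper value outside its range is refused whole. The fingers move at their own pace and stop on an object; the grip force is fixed at half the most. Time passes only in rows, so rows that repeat a pose let the fingers close. It gives the time, the measured TCP pose, the force, the opening and the grip force at its end, in the units of the state.
- manip.get_state(): the state, without advancing time (a new reading comes with each control period).
- optics.snapshot(name): name is "side" or "top"; returns a dict with "pixels" (420x560x3 uint8, blue, green, red), "fx", "fy", "cx", "cy" (pixels), "D" ([k1, k2, p1, p2, k3] as OpenCV has them; the pictures are not rectified), "R" (3x3) and "t" (3): a world point X has camera coordinates R X + t. Camera axes: x right, y down, z forward; pixel columns grow to the right and rows downward; lengths in mm; the calibration is good to about 2 mm. A picture is of the moment at which its call begins. There is no depth.
- ticket.hand_in(): hands the job in; it is judged then, once.
Trained networks look in the newest picture that a camera, given by its name, has taken for a name from the list of things; names that differ only in an ending like _2 or _b are one class to them, and where a whole thing is asked for, a point or a joint stands for the part that bears it (a point fixed in the world has none). Each returns a list of dicts, best first, with "p" (0 to 1); they miss things now and then, are a little off and sometimes report something else, mostly with a low value. They report only what shows in the picture. A call takes as long as a camera call. They do not tell look-alikes from the thing itself.
- spotter.silhouettes(name, camera): "mask" (420x560 bool, what is visible of it) and "extent" ([left, top, right, bottom] in pixels, round what is visible of it).
The state is a dict: "t": time; "joints": joint angles; "qvel": joint speeds; "effort": joint torques, N m; "eef_pos": TCP position; "ee_rot": TCP orientation; "force": force on the tool from outside, world axes, zero at the start; "torque": the same for the moment, N m; "grip_width": finger opening in mm; "finger_force": force on a finger pad.
Only numpy, scipy, OpenCV 4.12 (cv2) and the standard library are available. Lean on these libraries where they do the work, as an engineer would, in place of code of your own. Each camera call takes 0.05 s, during which the arm holds its last target. There are 200 camera calls.

TASK

Turn the bottle carousel by its upright handle until the jar with the wide lid stands at the front, beside the little drip dish, and the wheel has clicked into its notch. Then take the lock pin from its wooden stand and push it upright all the way down into the carousel's socket so that the wheel stays locked, and let go; do not push the measuring jug, the paper-case packet or the kitchen timer about.

Things in the scene. Friction and masses are not known exactly. Their poses are not given: they have to be found in the camera images.
- carousel: Fixed aluminium foot, a round plate of 170 mm; origin on the worktop under the wheel's axis, z up. Its -x axis points to the drip dish (52 mm wide, 9 mm high, centre 137 mm from the axis), which marks the front. Pin socket: block 32 x 32 mm, z = 4 to 36 mm, 92 mm from the axis, as seen from above 30 deg counter-clockwise from the dish.
- wheel (a joint): Angle of the wheel about z up, counter-clockwise positive, endless; 0 (or any whole turn) = jar at the front. It stays where it is left, but has one spring notch, at 0: from 40 to 20 deg before it the wheel resists (up to about 9 N at the handle), within 15 deg it is drawn in, if let go. A gap between lobes then lies over the pin socket.
- jar_bay (a point): Point on the wheel's deck (48 mm above the worktop) at the centre of the foot of the jar: the only jar, 45 mm wide, 106 mm tall, its lid as wide as its body. The jar is fixed to the wheel.
- front (a point): Fixed point of the foot, 48 mm above the worktop and 80 mm from the axis towards the drip dish: jar_bay must come here.
- handle (a point): Centre of the grip part of the wheel's handle, on the lobe across the axis from the jar, 125 mm above the worktop: a vertical black sleeve of diameter 22 mm, from z = 58 to 146 mm, spinning freely on a post fixed to the wheel. It travels with the wheel on a circle of radius 80 mm.
- pin: Loose lock pin, 140 mm long, 80 g, upright: origin at the centre of its foot, z along the pin towards its grip. Steel shank of diameter 12 mm up to z = 80 with a 3 mm chamfer at the foot, collar of diameter 30 mm at z = 80 to 90, black round grip of diameter 24 mm at z = 90 to 140.
- pin_stand: Fixed wooden block, 60 x 60 x 50 mm, origin at the centre of its underside; the pin stands upright in its hole, the foot 10 mm above the worktop (40 mm deep).
- socket (a point): Centre of the bottom of the socket's vertical hole, 4 mm above the worktop; hole diameter 16 mm, mouth 32 mm higher, chamfered 2 mm. Reached from above through the gap between two lobes (20 mm wide there). The pin's foot stands here when fully home. Jar and bottle stand 46 mm to either side: close the fingers along the line to the wheel's axis.
- jug: Loose measuring jug, 120 x 169 x 135 mm, origin at the centre of its underside. Bystander.
- packet: Loose open packet of paper cases, 55 x 78 x 116 mm, origin under its centre. Bystander.
- timer: Loose round kitchen timer, 68 mm wide, 53 mm tall, origin under its centre. Bystander.
- hub (a point): Centre of the wheel at deck height, 48 mm above the worktop: white six-lobed deck, z = 40 to 48 mm, lobes of radius 36 mm centred 80 mm from the axis, greatest radius 116 mm. The lobes carry in turn jar, two bottles, handle, two bottles, all fixed. The bottles are 32 mm wide with tops 135 mm above the worktop; the hub cap is 16 mm high.
Mind the look-alikes: they are no part of the job. Leave any pink, red or yellow look-alike of the pin alone.

How it is judged:
By the outcome, as a careful person would: the job done as asked, in the order asked, and still so for the second after the job is handed in, with the robot touching nothing.
It also fails if it takes over 58 s, if anything falls off the work surface, if the arm or the gripper's body presses on something with over 40 N, if the wrist force passes 120 N, or if a joint passes its speed limit or range.

## Working session

There is one attempt and no reset: what is moved stays moved. The work goes in short steps, Python scripts to look and compute and a tool call to move; the robot and the scene stay as the last step left them, time stands still between calls to the robot, and variables do not carry over. Pictures are saved under pics/ and viewed, at most 10 in all, crops included, and the job is handed in when it is done.

Besides the shell and the picture viewer there is one more tool, called as name(argument=value, ...) on one line, values as JSON. apply_moves: Moves the arm, as the interface text tells. Scaled input: -1 to 1 covers 25 cm each way for a shift and 180 degrees each way for a turn. Its arguments: {"type":"object","properties":{"moves":{"type":"array"}},"required":["moves"]}

```bash
mkdir -p pics; cat > h.py <<'E'
import numpy as np, cv2, pickle
from plant import manip, optics, ticket, spotter
def snap(n,f=None):
    s=optics.snapshot(n)
    if f: cv2.imwrite(f'pics/{f}.png',s['pixels'])
    s['K']=np.array([[s['fx'],0,s['cx']],[0,s['fy'],s['cy']],[0,0,1.]]);s['D']=np.array(s['D'],float);s['R']=np.array(s['R']);s['t']=np.array(s['t'],float)
    return s
def ray(s,px):
    u=cv2.undistortPoints(np.array([[px]],float),s['K'],s['D'])[0,0]
    return -s['R'].T@s['t'], s['R'].T@np.array([u[0],u[1],1.])
def atz(s,px,z):
    o,d=ray(s,px); return o+d*(z-o[2])/d[2]
def tri(s1,p1,s2,p2):
    A=np.zeros((3,3));b=np.zeros(3);R=[]
    for s,p in((s1,p1),(s2,p2)):
        o,d=ray(s,p);d=d/np.linalg.norm(d);P=np.eye(3)-np.outer(d,d);A+=P;b+=P@o;R.append((o,P))
    x=np.linalg.solve(A,b);return x,[round(float(np.linalg.norm(P@(x-o))),1) for o,P in R]
def proj(s,X):
    return cv2.projectPoints(np.array(X,float).reshape(-1,3),cv2.Rodrigues(s['R'])[0],s['t'],s['K'],s['D'])[0][:,0]
E
python3 - <<'E'
from h import *
S={}
for n in('top','side'):
    s=S[n]=snap(n,n+'0')
    print(n,'cam',(-s['R'].T@s['t']).round(),'fwd',s['R'][2].round(2),s['fx'])
    for k in('carousel','jar_bay','handle','pin','pin_stand','jug','packet','timer','hub'):
        print(k,[(round(float(d['p']),2),[int(v) for v in d['extent']]) for d in spotter.silhouettes(k,n)])
pickle.dump(S,open('s0.pkl','wb'))
print(manip.get_state())
E
```

```text
top cam [ 302.  -45. 1107.] fwd [ 0.18 -0.01 -0.98] 380.75881454331653
carousel [(0.63, [227, 150, 301, 246])]
jar_bay [(0.86, [220, 150, 300, 229]), (0.66, [119, 166, 178, 214])]
handle [(0.81, [222, 151, 300, 231]), (0.55, [225, 150, 301, 242])]
pin [(0.65, [374, 214, 391, 227]), (0.63, [325, 178, 339, 197]), (0.58, [388, 173, 408, 194]), (0.49, [362, 182, 378, 199])]
pin_stand [(0.74, [343, 247, 369, 268]), (0.69, [222, 148, 301, 225]), (0.6, [346, 183, 376, 208])]
jug [(0.98, [118, 166, 177, 212])]
packet [(0.79, [132, 243, 169, 278])]
timer [(0.81, [343, 247, 366, 270])]
hub []
side cam [  218. -1122.   809.] fwd [ 0.21  0.82 -0.53] 513.2884930488618
carousel [(0.95, [256, 171, 348, 257])]
jar_bay [(0.96, [264, 170, 351, 245]), (0.22, [318, 281, 355, 323])]
handle [(0.97, [268, 172, 350, 249])]
pin [(0.96, [358, 277, 372, 331]), (0.93, [299, 275, 312, 325]), (0.75, [324, 230, 333, 281]), (0.55, [265, 168, 346, 249]), (0.19, [253, 172, 347, 258])]
pin_stand [(0.85, [321, 282, 353, 318]), (0.67, [252, 174, 349, 259]), (0.47, [265, 170, 351, 246])]
jug [(0.68, [258, 143, 297, 195])]
packet [(0.6, [258, 141, 296, 195]), (0.56, [202, 159, 227, 201])]
timer [(0.77, [241, 291, 272, 324]), (0.64, [264, 168, 351, 247])]
hub [(0.91, [265, 166, 350, 247])]
{'t': 1.0, 'joints': array([1.01040294e+00, 2.58586210e-01, 2.15298867e-02, 1.33367595e+00,
       1.82790476e-05, 1.41821526e+00]), 'qvel': array([ 0.00042591,  0.00026863,  0.00163608, -0.00012228, -0.00094455,
        0.00065818]), 'effort': array([-3.93768523e-04, -5.55387354e+01,  3.44737637e+01,  1.34992253e-03,
       -2.80056001e-04,  1.39123563e-05]), 'eef_pos': array([218.12809822, 504.90488677, 404.69799924]), 'ee_rot': array([2.02496100e-01, 9.79283069e-01, 3.32037972e-05, 2.61232670e-06]), 'force': array([0.81259542, 0.20842151, 0.23521394]), 'torque': array([ 0.01429093, -0.02661996,  0.02217426]), 'finger_force': 0.0, 'grip_width': 85.29738256683602}
```

View pics/top0.png

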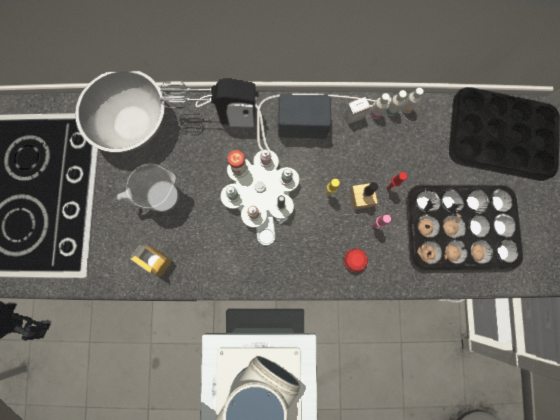

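View pics/side0.png

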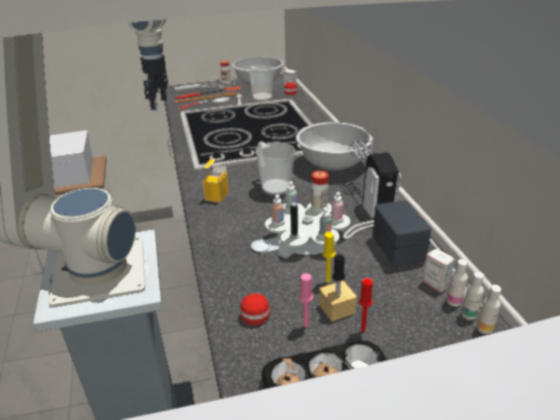

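Top view: carousel centre is near (260,187), the red-lidded jar near (236,160), the black handle near (281,202) and the drip dish near (266,238). The pin candidates are yellow (333,187), red (398,180), pink (382,222) and black in a wooden block (368,190). Only the black one fits, with its black grip in the wooden stand. I'll confirm it in a crop.

```bash
python3 - <<'E'
from h import *
S=pickle.load(open('s0.pkl','rb'))
a=S['top']['pixels'][140:250,210:410]; b=S['side']['pixels'][160:345,235:385]
a=cv2.resize(a,None,fx=4,fy=4,interpolation=cv2.INTER_CUBIC)
b=cv2.resize(b,None,fx=4,fy=4,interpolation=cv2.INTER_CUBIC)[:600]
cv2.imwrite('pics/ct.png',a)
b=cv2.resize(S['side']['pixels'][165:330,235:385],None,fx=3.6,fy=3.6,interpolation=cv2.INTER_CUBIC)
cv2.imwrite('pics/cs.png',b)
E
```

```text
(no output)
```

View pics/ct.png

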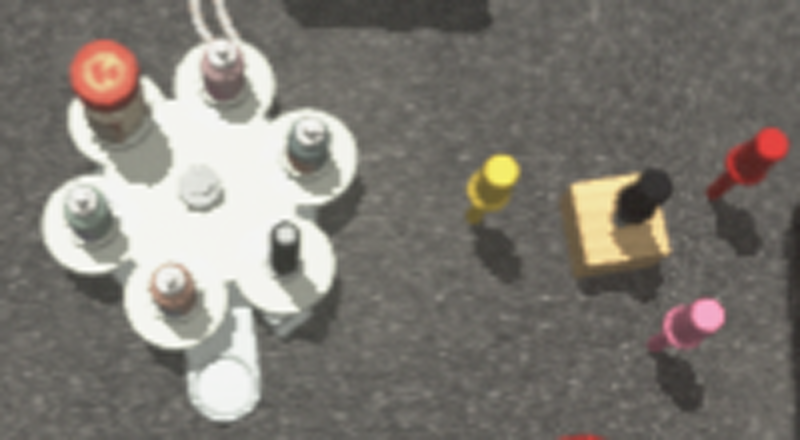

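View pics/cs.png

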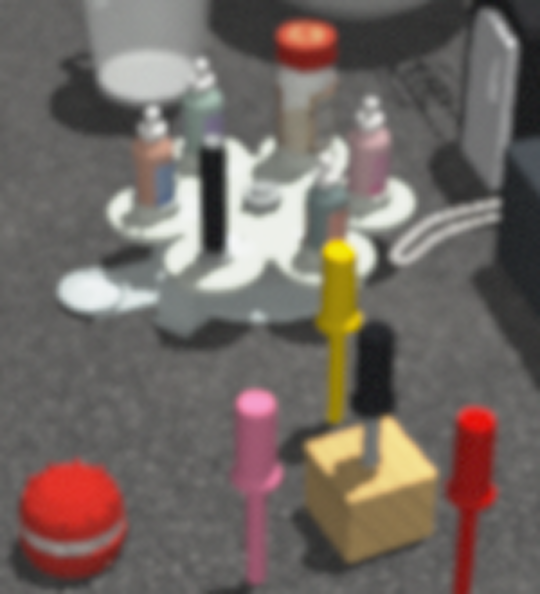

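The crops confirm it: the black-gripped pin stands in the wooden block, at top (374,186) and side (339,256). The yellow, red and pink ones stand free and are look-alikes. The socket block shows below the handle lobe at top (282,220). Next I'll triangulate the points.

```bash
cat > m.py <<'E'
from h import *
from scipy.optimize import least_squares
S=pickle.load(open('s0.pkl','rb'));T,D=S['top'],S['side']
ct=lambda x,y:((x+.5)/4-.5+210,(y+.5)/4-.5+140)
cs=lambda x,y:((x+.5)/3.6-.5+235,(y+.5)/3.6-.5+165)
F={'hub':((200,180),(262,189),64),'dish':((224,385),(88,290),9),'handle':((287,226),(212,138),146),'lid':((104,70),(306,32),154),
'pintop':((656,182),(376,328),150),'yel':((502,171),(340,248),140),'red':((771,144),(475,416),140),'pink':((708,314),(257,398),140)}
if __name__=='__main__':
    for k,(a,b,z) in F.items():
        a,b=ct(*a),cs(*b);x,r=tri(T,a,D,b)
        print(k,x.round(1),r,'top@z',atz(T,a,z)[:2].round(1),'side@z',atz(D,b,z)[:2].round(1))
    for n,p in (('blockTL',(571,183)),('TR',(652,172)),('BL',(580,262)),('BR',(668,252)),('hole?',(628,218))): print(n,atz(T,ct(*p),50)[:2].round(1))
    for n,p in (('L',(305,452)),('far',(392,416)),('R',(438,470)),('near',(352,508)),('hole',(371,464))): print('side',n,atz(D,cs(*p),50)[:2].round(1))
    for n,c in (('jug','jug'),('packet','packet'),('timer','timer')):
        pass
E
python3 m.py
```

```text
hub [563.2  -3.   61.5] [1.6, 1.6] top@z [564.1  -3.3] side@z [560.3  -7.1]
dish [423.3 -19.1   8.3] [1.9, 1.9] top@z [425.2 -19.3] side@z [421.2 -20.2]
handle [509.5 -62.6 150.1] [2.4, 2.4] top@z [512.8 -63. ] side@z [508.8 -56.4]
lid [614.8  56.1 156.2] [0.1, 0.1] top@z [615.7  56.3] side@z [616.   60.1]
pintop [ 540.4 -302.9  151.1] [0.4, 0.4] top@z [ 541.  -303.2] side@z [ 540.5 -301.6]
yel [ 551.2 -204.3  141.3] [0.6, 0.6] top@z [ 550.9 -204.4] side@z [ 552.5 -202.4]
red [ 569.6 -384.2  140.9] [0.3, 0.3] top@z [ 569.5 -384.4] side@z [ 570.5 -383.1]
pink [ 456.  -334.9  142.4] [0.8, 0.8] top@z [ 455.6 -335.5] side@z [ 457.6 -332.1]
blockTL [ 565.2 -268.7]
TR [ 573.4 -327.7]
BL [ 507.5 -272.8]
BR [ 514.7 -336.2]
hole? [ 539.5 -308.6]
side L [ 503.  -285.5]
side far [ 567.1 -268.3]
side R [ 576.1 -325.3]
side near [ 514.  -342.5]
side hole [ 538.5 -308.1]
```

Pin top is at (540.5,-303,151). Carousel axis is at (562.7,-3.2), the front bearing is 186.5°, and the jar bearing is 48.4°. The wheel therefore needs +138° CCW. I'll start moving toward the handle.

apply_moves(moves=[{"slide":[0.58,-1,0],"spin":-0.3,"gripper":0.1},{"slide":[0.58,-1,0],"spin":-0.3,"gripper":0.1},{"slide":[0.58,-1,0],"spin":-0.3,"gripper":0.1},{"slide":[0.58,-1,0],"spin":-0.3,"gripper":0.1},{"slide":[0.58,-1,0],"spin":-0.3,"gripper":0.1},{"slide":[0.58,-1,0],"spin":-0.3,"gripper":0.1},{"slide":[0.58,-1,0],"spin":-0.3,"gripper":0.1},{"slide":[0.58,-1,0],"spin":-0.3,"gripper":0.1},{"slide":[0.58,-1,0],"spin":-0.3,"gripper":0.1}])

```text
t: 1.75
eef_pos: [364.2, 253.1, 404.8]
ee_rot: [0.628, 0.778, 0.0, 0.0]
force: [0.2, 1.0, -0.6]
grip_width: 47.0
finger_force: 0.0
```

apply_moves(moves=[{"slide":[0.58,-1,0],"spin":-0.3,"gripper":0.1},{"slide":[0.58,-1,0],"spin":-0.3,"gripper":0.1},{"slide":[0.58,-1,0],"spin":-0.3,"gripper":0.1},{"slide":[0.58,-1,0],"spin":-0.3,"gripper":0.1},{"slide":[0.58,-1,0],"spin":-0.3,"gripper":0.1},{"slide":[0.58,-1,0],"spin":-0.3,"gripper":0.1},{"slide":[0.58,-1,0],"spin":-0.3,"gripper":0.1},{"slide":[0.58,-1,0],"spin":-0.3,"gripper":0.1},{"slide":[0.58,-1,0],"spin":-0.3,"gripper":0.1}])

```text
t: 2.5
eef_pos: [509.0, 4.2, 404.0]
ee_rot: [0.912, 0.411, -0.0, -0.0]
force: [-0.1, 0.1, -1.0]
grip_width: 47.3
finger_force: 0.0
```

apply_moves(moves=[{"slide":[0.006,-0.272,0],"spin":0,"gripper":0.1},{"slide":[0.006,-0.272,0],"spin":0,"gripper":0.1},{"slide":[0.006,-0.272,-0.15],"spin":0,"gripper":0.1},{"slide":[0.006,-0.272,-0.25],"spin":0,"gripper":0.1},{"slide":[0.006,-0.272,-0.3],"spin":0,"gripper":0.1},{"slide":[0.006,-0.272,-0.35],"spin":0,"gripper":0.1},{"slide":[0.006,-0.272,-0.4],"spin":0,"gripper":0.1},{"slide":[0.006,-0.272,-0.46],"spin":0,"gripper":0.1},{"slide":[0.006,-0.272,-0.52],"spin":0,"gripper":0.1},{"slide":[0.006,-0.272,-0.52],"spin":0,"gripper":-0.3},{"slide":[0.006,-0.272,-0.52],"spin":0,"gripper":-0.3}])

```text
t: 3.42
eef_pos: [509.4, -61.5, 274.7]
ee_rot: [0.91, 0.414, -0.0, -0.001]
force: [-0.9, -0.9, 0.6]
grip_width: 30.1
finger_force: 0.0
```

```bash
python3 - <<'E'
import numpy as np
c=np.array([562.7,-3.2])
P=lambda a:c+80*np.array([np.cos(np.radians(a)),np.sin(np.radians(a))])
for a0,n,end in((228.4,12,300.4),(300.4,11,366.5)):
    for k in range(1,n+1):
        a=a0+(end-a0)*k/n; d=(P(a)-P(a0))/250; print([round(float(d[0]),3),round(float(d[1]),3)],round((a-a0)/180,4))
    print()
E
```

```text
[0.026, -0.021] 0.0333
[0.054, -0.039] 0.0667
[0.084, -0.054] 0.1
[0.116, -0.066] 0.1333
[0.148, -0.074] 0.1667
[0.181, -0.079] 0.2
[0.215, -0.081] 0.2333
[0.248, -0.079] 0.2667
[0.281, -0.073] 0.3
[0.313, -0.064] 0.3333
[0.345, -0.052] 0.3667
[0.374, -0.037] 0.4

[0.028, 0.018] 0.0334
[0.054, 0.04] 0.0668
[0.077, 0.064] 0.1002
[0.098, 0.09] 0.1335
[0.116, 0.118] 0.1669
[0.131, 0.148] 0.2003
[0.143, 0.18] 0.2337
[0.152, 0.212] 0.2671
[0.157, 0.245] 0.3005
[0.158, 0.279] 0.3338
[0.156, 0.312] 0.3672
```

apply_moves(moves=[{"slide":[0.026,-0.021,0],"spin":0.033,"gripper":-0.3},{"slide":[0.054,-0.039,0],"spin":0.067,"gripper":-0.3},{"slide":[0.084,-0.054,0],"spin":0.1,"gripper":-0.3},{"slide":[0.116,-0.066,0],"spin":0.133,"gripper":-0.3},{"slide":[0.148,-0.074,0],"spin":0.167,"gripper":-0.3},{"slide":[0.181,-0.079,0],"spin":0.2,"gripper":-0.3},{"slide":[0.215,-0.081,0],"spin":0.233,"gripper":-0.3},{"slide":[0.248,-0.079,0],"spin":0.267,"gripper":-0.3},{"slide":[0.281,-0.073,0],"spin":0.3,"gripper":-0.3},{"slide":[0.313,-0.064,0],"spin":0.333,"gripper":-0.3},{"slide":[0.345,-0.052,0],"spin":0.367,"gripper":-0.3},{"slide":[0.374,-0.037,0],"spin":0.4,"gripper":-0.3}])

```text
t: 4.42
eef_pos: [603.6, -71.5, 276.1]
ee_rot: [0.492, 0.871, 0.0, 0.001]
force: [-1.1, -0.7, 0.3]
grip_width: 30.0
finger_force: 0.6
```

apply_moves(moves=[{"slide":[0.028,0.018,0],"spin":0.033,"gripper":-0.3},{"slide":[0.054,0.04,0],"spin":0.067,"gripper":-0.3},{"slide":[0.077,0.064,0],"spin":0.1,"gripper":-0.3},{"slide":[0.098,0.09,0],"spin":0.133,"gripper":-0.3},{"slide":[0.116,0.118,0],"spin":0.167,"gripper":-0.3},{"slide":[0.131,0.148,0],"spin":0.2,"gripper":-0.3},{"slide":[0.143,0.18,0],"spin":0.233,"gripper":-0.3},{"slide":[0.152,0.212,0],"spin":0.267,"gripper":-0.3}])

```text
t: 5.08
eef_pos: [641.3, -18.9, 276.1]
ee_rot: [0.095, 0.995, -0.001, 0.001]
force: [-0.3, -4.4, -2.0]
grip_width: 29.8
finger_force: 1.8
```

apply_moves(moves=[{"slide":[0.005,0.033,0],"spin":0.033,"gripper":-0.3},{"slide":[0.006,0.067,0],"spin":0.067,"gripper":-0.3},{"slide":[0.004,0.1,0],"spin":0.1,"gripper":-0.3},{"slide":[0.004,0.1,0],"spin":0.1,"gripper":-0.3},{"slide":[0.004,0.1,0],"spin":0.1,"gripper":0.0},{"slide":[0.004,0.1,0],"spin":0.1,"gripper":0.0},{"slide":[0.004,0.1,0],"spin":0.1,"gripper":0.0}])

```text
t: 5.67
eef_pos: [642.2, 5.4, 275.1]
ee_rot: [-0.057, 0.998, -0.0, 0.0]
force: [-0.2, -0.7, -0.1]
grip_width: 42.7
finger_force: 0.0
```

apply_moves(moves=[{"slide":[0,0,0.1],"spin":0,"gripper":0.0},{"slide":[0,0,0.26],"spin":0,"gripper":0.0},{"slide":[0,0,0.42],"spin":0,"gripper":0.0},{"slide":[0,-0.16,0.5],"spin":-0.04,"gripper":0.0},{"slide":[0,-0.32,0.5],"spin":-0.08,"gripper":0.1},{"slide":[-0.1,-0.48,0.5],"spin":-0.12,"gripper":0.2},{"slide":[-0.16,-0.63,0.5],"spin":-0.16,"gripper":0.2},{"slide":[-0.22,-0.78,0.5],"spin":-0.2,"gripper":0.2},{"slide":[-0.28,-0.92,0.5],"spin":-0.24,"gripper":0.2},{"slide":[-0.3,-1,0.5],"spin":-0.28,"gripper":0.2},{"slide":[-0.3,-1,0.5],"spin":-0.32,"gripper":0.2},{"slide":[-0.3,-1,0.5],"spin":-0.33,"gripper":0.2}])

```text
t: 6.67
eef_pos: [566.1, -246.8, 399.7]
ee_rot: [0.45, 0.893, -0.0, -0.0]
force: [0.1, -0.6, -0.1]
grip_width: 51.2
finger_force: 0.0
```

```bash
python3 - <<'E'
from h import *
S={n:snap(n,n+'1') for n in('top','side')}
pickle.dump(S,open('s1.pkl','wb'))
t=cv2.resize(S['top']['pixels'][140:250,210:310],None,fx=4,fy=4,interpolation=cv2.INTER_CUBIC)
d=cv2.resize(S['side']['pixels'][155:265,245:355],None,fx=3.6363,fy=4,interpolation=cv2.INTER_CUBIC)
cv2.imwrite('pics/c1.png',np.hstack([t,cv2.resize(d,(400,440))]))
E
```

```text
(no output)
```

View pics/c1.png

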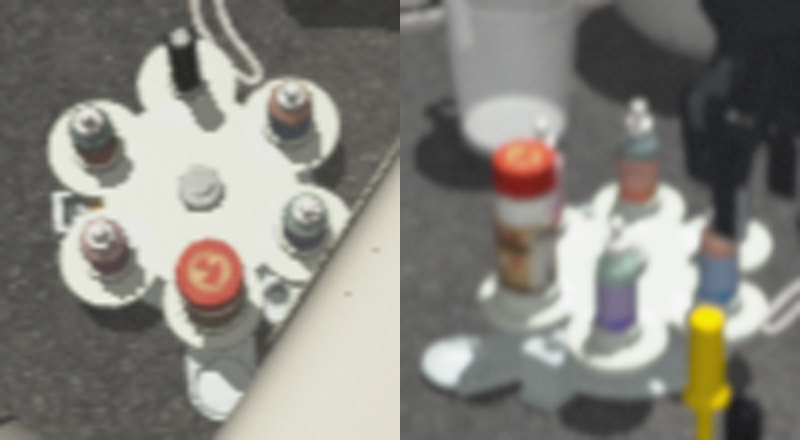

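The jar now stands at the front by the dish: lid at crop (210,272), dish at (215,385). The socket hole shows in the gap at crop (278,293).

```bash
python3 - <<'E'
from h import *
S=pickle.load(open('s1.pkl','rb'));T,D=S['top'],S['side']
ct=lambda x,y:((x+.5)/4-.5+210,(y+.5)/4-.5+140)
cs=lambda x,y:((x-400+.5)/3.6363-.5+245,(y+.5)/4-.5+155)
for n,a,b,z in(('lid',(210,270),(526,157),154),('hub',(200,180),None,64),('handle',(182,38),None,146),('sock',(278,293),(547,345),36)):
    print(n,atz(T,ct(*a),z)[:2].round(1), tri(T,ct(*a),D,cs(*b)) if b else '', atz(D,cs(*b),z)[:2].round(1) if b else '')
E
```

```text
lid [482.5 -13.6] (array([482.87274782, -13.59893178, 153.12484203]), [0.2, 0.2]) [482.8 -15. ]
hub [564.1  -3.3]  
handle [640.4   5.9]  
sock [488.  -58.4] (array([485.82294765, -58.09645753,  36.15325535]), [2.2, 2.2]) [483.6 -58.1]
```

apply_moves(moves=[{"slide":[-0.107,-0.235,0],"spin":0,"gripper":0.2},{"slide":[-0.107,-0.235,0],"spin":0,"gripper":0.2},{"slide":[-0.107,-0.235,-0.1],"spin":0,"gripper":0.2},{"slide":[-0.107,-0.235,-0.2],"spin":0,"gripper":0.2},{"slide":[-0.107,-0.235,-0.28],"spin":0,"gripper":0.2},{"slide":[-0.107,-0.235,-0.35],"spin":0,"gripper":0.2},{"slide":[-0.107,-0.235,-0.41],"spin":0,"gripper":0.2},{"slide":[-0.107,-0.235,-0.467],"spin":0,"gripper":0.2},{"slide":[-0.107,-0.235,-0.467],"spin":0,"gripper":0.2}])

```text
t: 7.52
eef_pos: [539.9, -302.6, 280.2]
ee_rot: [0.443, 0.896, 0.0, -0.002]
force: [0.7, -0.2, 0.4]
grip_width: 51.2
finger_force: 0.0
```

apply_moves(moves=[{"slide":[0,0,0],"spin":0,"gripper":-0.3},{"slide":[0,0,0],"spin":0,"gripper":-0.6},{"slide":[0,0,0],"spin":0,"gripper":-1},{"slide":[0,0,0],"spin":0,"gripper":-1},{"slide":[0,0,0],"spin":0,"gripper":-1},{"slide":[0,0,0],"spin":0,"gripper":-1}])

```text
t: 8.02
eef_pos: [540.6, -303.2, 284.2]
ee_rot: [0.444, 0.896, -0.0, 0.001]
force: [0.2, 0.4, 6.0]
grip_width: 22.6
finger_force: 59.2
```

apply_moves(moves=[{"slide":[0,0,0.05],"spin":0,"gripper":-1},{"slide":[0,0,0.14],"spin":0,"gripper":-1},{"slide":[0,0,0.26],"spin":0,"gripper":-1},{"slide":[0,0,0.38],"spin":0,"gripper":-1},{"slide":[0,0,0.5],"spin":0,"gripper":-1},{"slide":[0,0,0.6],"spin":0,"gripper":-1},{"slide":[0,0,0.64],"spin":0,"gripper":-1},{"slide":[0,0,0.64],"spin":0,"gripper":-1}])

```text
t: 8.68
eef_pos: [540.4, -303.1, 445.2]
ee_rot: [0.444, 0.896, -0.0, 0.002]
force: [-0.4, -0.2, -1.7]
grip_width: 22.8
finger_force: 59.1
```

apply_moves(moves=[{"slide":[-0.02,0.1,0],"spin":0,"gripper":-1},{"slide":[-0.045,0.22,0],"spin":0,"gripper":-1},{"slide":[-0.07,0.34,0],"spin":0,"gripper":-1},{"slide":[-0.1,0.46,0],"spin":0,"gripper":-1},{"slide":[-0.12,0.58,0],"spin":0,"gripper":-1},{"slide":[-0.145,0.7,0],"spin":0,"gripper":-1},{"slide":[-0.17,0.8,0],"spin":0,"gripper":-1},{"slide":[-0.19,0.88,0],"spin":0,"gripper":-1},{"slide":[-0.2,0.94,0],"spin":0,"gripper":-1},{"slide":[-0.208,0.979,0],"spin":0,"gripper":-1},{"slide":[-0.208,0.979,0],"spin":0,"gripper":-1},{"slide":[-0.208,0.979,0],"spin":0,"gripper":-1}])

```text
t: 9.68
eef_pos: [488.5, -58.3, 442.0]
ee_rot: [0.444, 0.896, -0.0, -0.001]
force: [0.2, 0.2, -1.1]
grip_width: 22.6
finger_force: 59.1
```

```bash
python3 - <<'E'
from h import *
S={n:snap(n,n+'2') for n in('top','side')}
pickle.dump(S,open('s2.pkl','wb'))
d=cv2.resize(S['side']['pixels'][105:265,245:345],None,fx=3.75,fy=3.75,interpolation=cv2.INTER_CUBIC)
t=cv2.resize(S['top']['pixels'][120:270,205:305],None,fx=4,fy=4,interpolation=cv2.INTER_CUBIC)
cv2.imwrite('pics/c2.png',np.hstack([d,t[:600,:400]]))
e=manip.get_state();p=np.array(e['eef_pos']);print(p.round(1),e['ee_rot'],e['grip_width'])
print('foot/mouth px in crop',((proj(S['side'],[p-[0,0,273],[488.3,-58.2,36]])+.5-[245,105])*3.75).round())
E
```

```text
[488.7 -59.1 442.3] [ 4.44119719e-01  8.95967355e-01 -1.93770815e-04 -3.69257440e-04] 22.85614492981446
foot/mouth px in crop [[155. 346.]
 [159. 510.]]
```

View pics/c2.png

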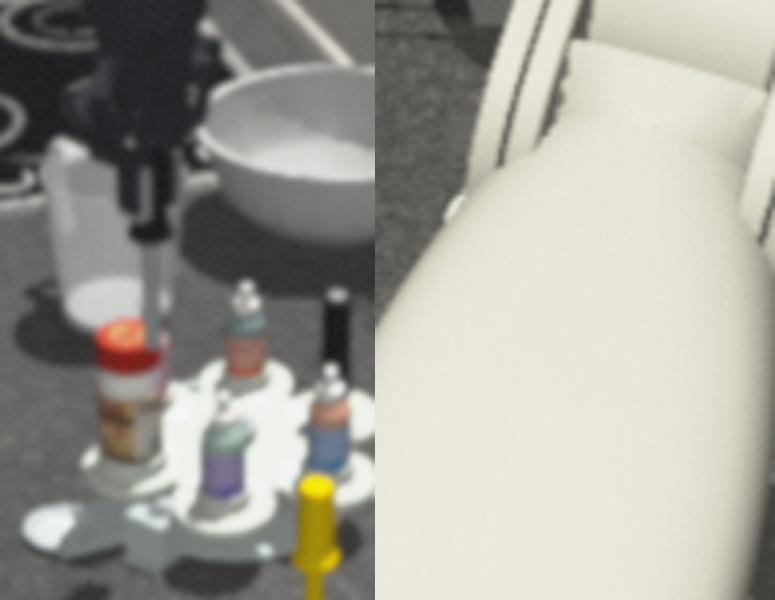

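apply_moves(moves=[{"slide":[-0.003,0,-0.08],"spin":0,"gripper":-1},{"slide":[-0.003,0,-0.18],"spin":0,"gripper":-1},{"slide":[-0.003,0,-0.28],"spin":0,"gripper":-1},{"slide":[-0.003,0,-0.36],"spin":0,"gripper":-1},{"slide":[-0.003,0,-0.42],"spin":0,"gripper":-1},{"slide":[-0.003,0,-0.45],"spin":0,"gripper":-1},{"slide":[-0.003,0,-0.47],"spin":0,"gripper":-1},{"slide":[-0.003,0,-0.49],"spin":0,"gripper":-1},{"slide":[-0.003,0,-0.51],"spin":0,"gripper":-1},{"slide":[-0.003,0,-0.52],"spin":0,"gripper":-1},{"slide":[-0.003,0,-0.52],"spin":0,"gripper":-1}])

```text
t: 10.7
eef_pos: [487.7, -58.4, 312.8]
ee_rot: [0.444, 0.896, -0.0, 0.0]
force: [-0.4, -0.5, -1.1]
grip_width: 22.7
finger_force: 59.1
```

```bash
python3 - <<'E'
from h import *
s=snap('side','side3');pickle.dump(s,open('s3.pkl','wb'))
cv2.imwrite('pics/c3.png',cv2.resize(s['pixels'][180:265,245:345],None,fx=6,fy=6,interpolation=cv2.INTER_CUBIC))
e=manip.get_state();print(np.array(e['eef_pos']).round(1),e['force'],e['grip_width'])
E
```

```text
[487.7 -58.4 313.1] [-0.09023451 -0.26289819 -1.74932808] 22.45161406653707
```

View pics/c3.png

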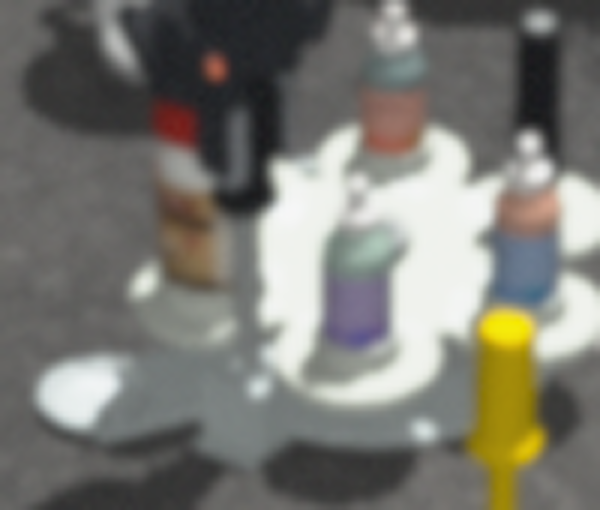

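The pin stands in the gap over the socket block, foot near crop (245,370), with no contact force. I'll keep going down slowly.

apply_moves(moves=[{"slide":[0,0,-0.008],"spin":0,"gripper":-1},{"slide":[0,0,-0.016],"spin":0,"gripper":-1},{"slide":[0,0,-0.024],"spin":0,"gripper":-1},{"slide":[0,0,-0.032],"spin":0,"gripper":-1},{"slide":[0,0,-0.04],"spin":0,"gripper":-1},{"slide":[0,0,-0.04],"spin":0,"gripper":-1}])

```text
t: 11.25
eef_pos: [487.5, -58.3, 302.5]
ee_rot: [0.444, 0.896, -0.0, -0.0]
force: [-0.0, 0.1, -0.2]
grip_width: 22.7
finger_force: 59.1
```

apply_moves(moves=[{"slide":[0,0,-0.015],"spin":0,"gripper":-1},{"slide":[0,0,-0.03],"spin":0,"gripper":-1},{"slide":[0,0,-0.045],"spin":0,"gripper":-1},{"slide":[0,0,-0.06],"spin":0,"gripper":-1},{"slide":[0,0,-0.075],"spin":0,"gripper":-1},{"slide":[0,0,-0.088],"spin":0,"gripper":-1},{"slide":[0,0,-0.088],"spin":0,"gripper":-1}])

```text
t: 11.83
eef_pos: [487.5, -58.3, 280.1]
ee_rot: [0.444, 0.896, -0.0, -0.001]
force: [-0.4, -0.4, -0.8]
grip_width: 22.3
finger_force: 59.1
```

apply_moves(moves=[{"slide":[0,0,-0.004],"spin":0,"gripper":-1},{"slide":[0,0,-0.008],"spin":0,"gripper":-1},{"slide":[0,0,-0.012],"spin":0,"gripper":-1},{"slide":[0,0,-0.012],"spin":0,"gripper":-1},{"slide":[0,0,-0.012],"spin":0,"gripper":-1}])

```text
t: 12.25
eef_pos: [487.7, -58.4, 278.2]
ee_rot: [0.444, 0.896, 0.0, 0.0]
force: [0.6, -0.3, 1.7]
grip_width: 22.3
finger_force: 59.4
```

apply_moves(moves=[{"slide":[0,0,-0.004],"spin":0,"gripper":-1},{"slide":[0,0,-0.008],"spin":0,"gripper":-1},{"slide":[0,0,-0.008],"spin":0,"gripper":-1}])

```text
t: 12.5
eef_pos: [488.0, -58.5, 277.9]
ee_rot: [0.444, 0.896, 0.0, 0.002]
force: [-4.9, -0.3, 19.8]
grip_width: 22.8
finger_force: 61.6
```

It's on the bottom: 20 N, and TCP 278 is 6 mm below where I picked it up, as expected. Releasing and backing off.

apply_moves(moves=[{"slide":[0,0,0.008],"spin":0,"gripper":-1},{"slide":[0,0,0.008],"spin":0,"gripper":-0.2},{"slide":[0,0,0.008],"spin":0,"gripper":0.1},{"slide":[0,0,0.008],"spin":0,"gripper":0.1},{"slide":[0,0,0.008],"spin":0,"gripper":0.1},{"slide":[0,0,0.06],"spin":0,"gripper":0.1},{"slide":[0,0,0.14],"spin":0,"gripper":0.1},{"slide":[0,0,0.26],"spin":0,"gripper":0.1},{"slide":[0,0,0.4],"spin":0,"gripper":0.1},{"slide":[0,0,0.5],"spin":0,"gripper":0.1}])

```text
t: 13.33
eef_pos: [487.6, -58.3, 403.2]
ee_rot: [0.444, 0.896, 0.0, 0.001]
force: [0.4, 0.0, -0.2]
grip_width: 47.0
finger_force: 0.0
```

apply_moves(moves=[{"slide":[0,-0.12,0],"spin":0,"gripper":0.1},{"slide":[0,-0.26,0],"spin":0,"gripper":0.1},{"slide":[0,-0.4,0],"spin":0,"gripper":0.1},{"slide":[0,-0.55,0],"spin":0,"gripper":0.1},{"slide":[0,-0.7,0],"spin":0,"gripper":0.1},{"slide":[0,-0.85,0],"spin":0,"gripper":0.1},{"slide":[0,-1,0],"spin":0,"gripper":0.1},{"slide":[0,-1,0],"spin":0,"gripper":0.1},{"slide":[0,-1,0],"spin":0,"gripper":0.1},{"slide":[0,-1,0],"spin":0,"gripper":0.1}])

```text
t: 14.17
eef_pos: [487.5, -308.4, 400.4]
ee_rot: [0.444, 0.896, 0.0, -0.001]
force: [0.5, -1.0, -0.7]
grip_width: 47.0
finger_force: 0.0
```

```bash
python3 - <<'E'
from h import *
S={n:snap(n,n+'4') for n in('top','side')}
pickle.dump(S,open('s4.pkl','wb'))
t=cv2.resize(S['top']['pixels'][140:250,210:310],None,fx=4,fy=4,interpolation=cv2.INTER_CUBIC)
d=cv2.resize(S['side']['pixels'][155:265,245:345],None,fx=4,fy=4,interpolation=cv2.INTER_CUBIC)
cv2.imwrite('pics/c4.png',np.hstack([t,d]))
P=[[487.7,-58.3,144],[487.7,-58.3,94]]
print(((proj(S['top'],P)+.5-[210,140])*4).round(),((proj(S['side'],P)+.5-[245,155])*4+[400,0]).round())
E
```

```text
[[280. 265.]
 [279. 279.]] [[565. 203.]
 [566. 270.]]
```

View pics/c4.png

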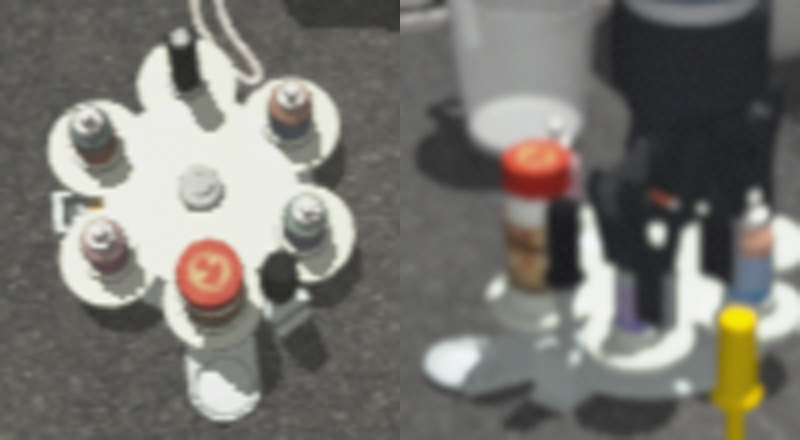

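The pin stands upright in the socket. Its grip is at top crop (279,265) and side crop (565,203), matching the predicted fully-home positions. The jar is at the front and the gripper touches nothing.

```bash
python3 -c "
from plant import ticket
print(ticket.hand_in())"
```

```text
the job is handed in; nothing more can be done
None
```

The jar with the wide lid stands at the front by the drip dish with the wheel in its notch, the black lock pin is fully down in the carousel's socket and released, and the job was handed in after about 14 s of robot time.

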